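# Find the hidden release key of a sample holder and press it home

## Task

Run a fingertip along the long dark edge on the left side of the sample holder to find the shallow notch in it, then press the release key inside that notch fully home, so that the three mounted samples rise in their pockets, and take the hand away. Do not touch the samples, and leave everything else on the bench where it is.

Things in the scene. Friction and masses are not known exactly. Their poses are not given: they have to be found in the camera images.
- holder: Fixed sample holder: grey base, aluminium top with three round pockets. 224 mm long (its x), 79 mm wide (its y from -43 to +36 mm), 41 mm high. Origin: mid-length, on the bench; z up, +y to the robot's left. Its left side is the dark release edge. A dark cover strip (y +9 to +21 mm) lies between edge and top plate. The bench beside the edge is free for at least 60 mm.
- edge_mid (a point): Middle of the release edge's top, at the holder's (0, 36, 35) mm. The edge is an upright face, 212 mm along x, 4 to 35 mm above the bench. Between flush end cheeks (|x| 100 to 112 mm) it has five 40 mm bays, centred at x = -80, -40, 0, 40, 80 mm. Four are solid and flush. The fifth is the notch; which one changes from start to start and must be found.
- edge_end (a point): Flush near end of the release edge, at the holder's (-106, 36, 35) mm, on the solid end cheek. The notch, for comparison: 40 mm wide, 5 mm deep, open upward and to the left; its floor is the face of the release key (holder's y = +31 mm), as high and as dark as the edge. A closed vertical pair of fingers up to 36 mm wide along the edge fits in.
- release_key (a joint): How far the key in the notch has been pressed in (towards the holder's -y), 0 to 0.010 m; starts at 0, hard stop at 0.010. It resists with about 5 N of friction and has no spring: it stays where it is pushed. It drives the ejector, which lifts all three samples by 0.8 of this travel (8 mm).
- sample_a: Black, 16 mm high mounted sample, a disc 30 mm across standing loose and upright in a 33 mm pocket of the holder (pocket centre at the holder's x = -55, y = -13 mm). Origin: centre of its underside, 26 mm above the bench at the start, 34 mm with the key fully home; z up.
- sample_b: Green, 17 mm high mounted sample, a disc 30 mm across standing loose and upright in a 33 mm pocket of the holder (pocket centre at the holder's x = +0, y = -13 mm). Origin: centre of its underside, 26 mm above the bench at the start, 34 mm with the key fully home; z up.
- sample_c: Black, 16 mm high mounted sample, a disc 30 mm across standing loose and upright in a 33 mm pocket of the holder (pocket centre at the holder's x = +55, y = -13 mm). Origin: centre of its underside, 26 mm above the bench at the start, 34 mm with the key fully home; z up.
- tweezers: Bystander: steel tweezers, 122 mm long, lying. Origin at the centre of its underside.
- paste_tin: Bystander: round blue tin, 55 mm across, 22 mm high. Origin at the centre of its underside.
- marker: Bystander: white marker pen with a black cap, 124 mm long, 12 mm thick, lying. Origin at the centre of its underside.
- petri_dish: Bystander: small white dish, 54 mm across, 14 mm high. Origin at the centre of its underside.
- hex_key: Bystander: brass-coloured hex key, 124 mm long, lying. Origin at the centre of its underside.

How it is judged:
On the way:
1. the release key is pressed home (at least 8.5 mm of its 10 mm) (value of joint release_key above 0.0085 m), for 0.1 s.
At the end, for the whole second after the job is handed in: The key is at least 8.5 mm in and stays there; all three samples stand upright (within 0.15 rad) and still in their pockets, raised: undersides 31 to 37 mm above the bench; each bystander is within 15 mm of where it stood (value of joint release_key above 0.0085 m and z of sample_a in the frame of holder between 0.031 and 0.037 m and angle between each of sample_a, sample_b, sample_c's own z axis and vertical below 0.15 rad and linear speed of each of sample_a, sample_b, sample_c below 0.02 m/s and z of sample_b in the frame of holder between 0.031 and 0.037 m and z of sample_c in the frame of holder between 0.031 and 0.037 m and distance of each of tweezers, paste_tin, marker, petri_dish, hex_key from where it was at the start of the episode below 0.015 m); the robot touches nothing.
It fails at once if a sample is touched by the robot (more than 0.5 N) (contact force between any of the fingers, the arm and sample_a above 0.5 N or contact force between any of the fingers, the arm and sample_b above 0.5 N or contact force between any of the fingers, the arm and sample_c above 0.5 N).
It fails at once if a sample is lifted out of its pocket (z of any of sample_a, sample_b, sample_c in the frame of holder above 0.04 m).
It fails at once if a bystander is pushed or carried more than 15 mm (distance of any of tweezers, paste_tin, marker, petri_dish, hex_key from where it was at the start of the episode above 0.015 m).
It also fails if it takes over 54 s, if anything falls off the work surface, if the arm or the gripper's body presses on something with over 40 N, if the wrist force passes 120 N, or if a joint passes its speed limit or range.

## Robot

A 6-joint arm with a two-finger parallel gripper is mounted at the origin on a cart in front of the work surface, level with it; the furniture and walls round the work are solid. World frame = base frame: x ahead of the robot, y to its left, z up, the work surface at z = 0. Lengths are in m, angles in rad, forces in N, time in s.
With the tool pointing down it reaches from about 0.25 to 0.725 m from the base axis. Payload 9.7 kg.
Tool frame: the origin (TCP) lies between the finger pads; the fingertips stand 22 mm ahead of it and the grasp point (between the pads) lies 3 mm ahead of it (r.tcp_to_tips is the z of the fingertips in the tool frame, in m); z points along the fingers, y is the direction in which the jaws open and shut (so a half turn about z gives the same grasp; the last joint's range is limited). The gripper opens to 85 mm and grips with 20 to 120 N. Pads are 22 mm wide; open, the fingers measure 114 mm over their backs; the gripper's body (76 mm by 85 mm) begins 54 mm behind the grasp point. The pads swing forward as they close: fully open they stand 13 mm farther back than shut.
Start: joints at [-1.274, 0.087, 0.176, 1.66, 0, 1.571], TCP at [0.161, -0.526, 0.253] pointing down, gripper open.
Joint ranges: [-3.13, 3.13], [-0.85, 1.81], [-1.15, 1.24], [-2.2, 2.28], [-1.44, 1.52], [-3.14, 3.14]. Speed limits (rad/s): [2.22, 2.22, 2.57, 3.14, 3.14, 3.14].

## Interface

Orientations are given as [roll, pitch, yaw] about the fixed x, y, z axes, in that order (R = Rz(yaw) Ry(pitch) Rx(roll)).
In Python, from plant import r, get_image, camera_info gives the robot as it stands.
- The arm moves only by the tool step_arm, never from a script. Its argument "steps" is a list of rows, each a list of 7 numbers: the opening, from 0 (shut) to 1 (fully open), then the shift along the tool's x, y, z normalised to -1 to 1, where 1 is 20 mm, then the turn, a rotation vector about the tool's x, y, z normalised to -1 to 1, where 1 is pi rad. In form: [[grip, dx, dy, dz, wx, wy, wz], ...]. A call has 1 to 8 rows; each row shifts and turns the commanded pose from where the row before left it, along the tool's axes as they then stand; what a row does not reach is not made up. A row lasts 1/8 s, in which the tool goes at most 62.5 mm and 10.7 degrees, less where a joint would pass 70% of its speed; a pose out of reach is approached as far as the arm can. A call with a number of a shift or a turn outside -1 to 1 is refused whole. A call with a gripper value outside its range is refused whole. The fingers move at their own pace and stop on an object; the grip force is fixed at half the most. Time passes only in rows, so rows that do not move let the fingers close. It gives the time, the measured TCP pose, the force and the opening at its end, in the units of the state.
- r.observe(): the state, without advancing time (a new reading comes with each control period).
- get_image(name): name is "side" or "top"; returns (picture, depth): 384x512x3 uint8, red, green, blue; 384x512 float32, m along the optical axis (not along the pixel's ray), 0 where there is no reading.
- camera_info(name): a dict with "fx", "fy", "cx", "cy" (pixels), "dist_coeffs" ([k1, k2, p1, p2, k3] as OpenCV has them; the pictures are not rectified), "extrinsics" (4x4, takes a point from world to camera coordinates). Camera axes: x right, y down, z forward; pixel columns grow to the right and rows downward; lengths in m; the calibration is good to about 2 mm. A picture is of the moment at which its call begins. camera_info takes no time and is no camera call.
- r.finish_job(): hands the job in, once; it reports no verdict.
The state is a dict: "time_s": time; "qpos": joint angles; "dq": joint speeds; "joint_efforts": joint torques, N m; "ee_pos": TCP position; "tcp_rot": TCP orientation; "force": force on the tool from outside, world axes, zero at the start; "torque": the same for the moment, N m; "gripper_width": finger opening in m.
Only numpy, scipy, OpenCV 4.12 (cv2) and the standard library are available. Lean on these libraries where they do the work, as an engineer would, in place of code of your own. Each camera call takes 0.05 s, during which the arm holds its last target.

## Working session

There is one attempt and no reset: what is moved stays moved. The work goes in short steps, Python scripts to look and compute and a tool call to move; the robot and the scene stay as the last step left them, time stands still between calls to the robot, and variables do not carry over. Pictures are saved under pics/ and viewed, and the job is handed in when it is done.

Besides the shell and the picture viewer there is one more tool, called after "Call:" by a JSON object that holds its "method" and its "body". step_arm: Moves the arm, as the interface text tells. Scaled input: -1 to 1 covers 20 mm each way for a shift and pi rad each way for a turn. Its arguments: {"type":"object","properties":{"steps":{"type":"array"}},"required":["steps"]}

```bash
mkdir -p pics; ls; python3 - <<'E'
from plant import r,get_image,camera_info
import cv2,numpy as np
for n in("side","top"):
    im,d=get_image(n); cv2.imwrite(f"pics/{n}0.png",im[:,:,::-1]); np.save(f"pics/{n}0.npy",d)
    c=camera_info(n); print(n,c)
o=r.observe();print({k:np.round(v,3) for k,v in o.items()}, r.tcp_to_tips)
E
```

```text
pics
side {'fx': 390.04985173250503, 'fy': 390.04985173250503, 'cx': 241.9898435881375, 'cy': 190.27748918851103, 'dist_coeffs': array([0.01980306, 0.        , 0.        , 0.        , 0.        ]), 'extrinsics': array([[-0.9225709 , -0.38544029,  0.01728339,  0.45457091],
       [-0.18491791,  0.4024067 , -0.89659033,  0.13709792],
       [ 0.33862709, -0.83036415, -0.44252353,  0.95570419],
       [ 0.        ,  0.        ,  0.        ,  1.        ]])}
top {'fx': 449.1758284132059, 'fy': 449.1758284132059, 'cx': 252.68533752611737, 'cy': 190.1291978017354, 'dist_coeffs': array([-0.10999295,  0.        ,  0.        ,  0.        ,  0.        ]), 'extrinsics': array([[ 0.01330407, -0.99984289,  0.01171307, -0.02230267],
       [-0.98440253, -0.01515197, -0.17527714,  0.47202419],
       [ 0.17542708, -0.00919847, -0.98444945,  1.42656433],
       [ 0.        ,  0.        ,  0.        ,  1.        ]])}
{'time_s': np.float64(0.1), 'qpos': array([-1.274,  0.087,  0.175,  1.66 ,  0.   ,  1.571]), 'dq': array([ 0.   , -0.002,  0.003,  0.001,  0.001, -0.001]), 'joint_efforts': array([-0.0000e+00, -5.2156e+01,  4.6565e+01,  1.6000e-02, -0.0000e+00,
       -0.0000e+00]), 'ee_pos': array([ 0.161, -0.526,  0.253]), 'tcp_rot': array([-3.14 , -0.   ,  0.297]), 'force': array([ 0.036,  0.115, -0.462]), 'torque': array([0.017, 0.023, 0.038]), 'gripper_width': np.float64(0.085)} 0.022
```

View pics/side0.png

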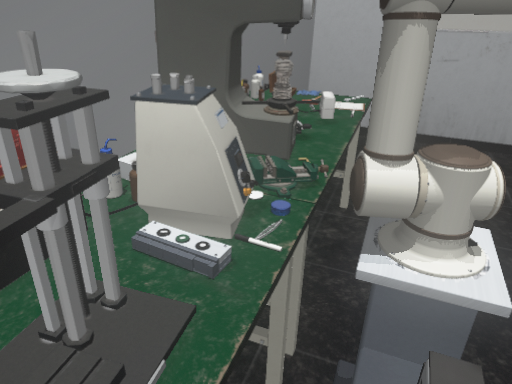

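View pics/top0.png

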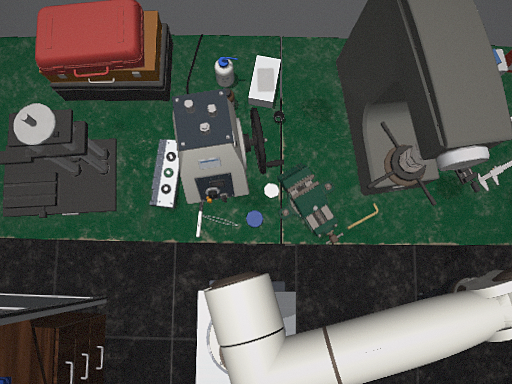

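The top view shows the holder at about (165,173) px, with the three samples at (171,156), (168,173) and (166,189). Its left edge is near column 152. The marker lies at (199,218) px, and the press stand is to the left of the holder.

```bash
cat > h.py <<'E'
import cv2,numpy as np
from plant import camera_info
def cam(n):
    c=camera_info(n);K=np.array([[c['fx'],0,c['cx']],[0,c['fy'],c['cy']],[0,0,1.]]);return K,c['dist_coeffs'],c['extrinsics']
def ray(n,p,z):
    K,D,E=cam(n);u=cv2.undistortPoints(np.array(p,float).reshape(-1,1,2),K,D).reshape(-1,2)
    d=np.c_[u,np.ones(len(u))]@E[:3,:3];o=-E[:3,:3].T@E[:3,3]
    return o+d*((z-o[2])/d[:,2])[:,None]
def proj(n,P):
    K,D,E=cam(n);return cv2.projectPoints(np.array(P,float).reshape(-1,1,3),cv2.Rodrigues(E[:3,:3])[0],E[:3,3],K,D)[0].reshape(-1,2)
E
python3 - <<'E'
import cv2
a=cv2.imread('pics/top0.png')[130:250,90:230];b=cv2.imread('pics/side0.png')[205:285,115:300]
cv2.imwrite('pics/t1.png',cv2.resize(a,None,fx=5,fy=5,interpolation=cv2.INTER_NEAREST))
cv2.imwrite('pics/s1.png',cv2.resize(b,None,fx=4.3,fy=4.3,interpolation=cv2.INTER_NEAREST))
E
```

```text
(no output)
```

View pics/t1.png

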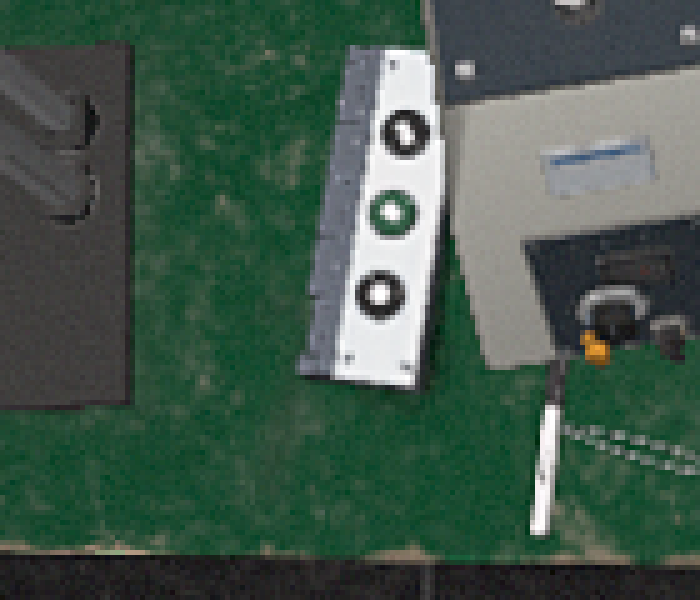

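View pics/s1.png

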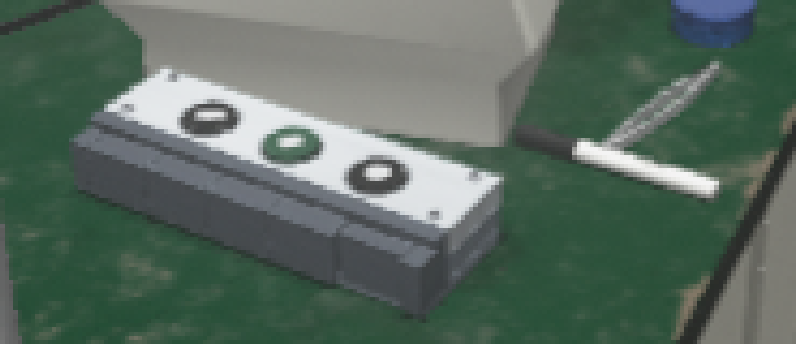

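```bash
python3 - <<'E'
from h import *
t=np.array([[380,295],[393,212],[406,133]])/5+[90,130]-.4
s=np.array([[376,176],[291,145],[210,118]])/4.3+[115,205]-.4
for n,p in(('top',t),('side',s)):
    P=ray(n,p,.0425);print(n,P.round(4).tolist()); print(np.degrees(np.arctan2(*(P[2]-P[0])[[1,0]])),np.linalg.norm(P[2]-P[0]))
# plate corners on top z=.041
print(ray('top',np.array([[332,383],[415,388],[436,55],[350,45],[300,373]])/5+[90,130]-.4,[.041,.041,.041,.041,.035][0]).round(4))
print('press plate edge',ray('top',np.array([[131,400],[131,50]])/5+[90,130]-.4,0.02).round(3))
# depth of side along release edge
d=np.load('pics/side0.npy');K,D,E=cam('side')
P=(ray('top',t,.0425)+ray('side',s,.0425))/2
ex=(P[2]-P[0]);ex[2]=0;ex/=np.linalg.norm(ex);ey=np.array([-ex[1],ex[0],0]);o=P.mean(0)+.013*ey;o[2]=0
print('o',o,np.degrees(np.arctan2(ex[1],ex[0])))
R=np.c_[ex,ey,[0,0,1]]
v,u=np.mgrid[205:285,115:240];uv=np.c_[u.ravel(),v.ravel()].astype(float);z=d[v,u].ravel();m=z>0
un=cv2.undistortPoints(uv[m].reshape(-1,1,2),K,D).reshape(-1,2);C=np.c_[un,np.ones(len(un))]*z[m][:,None]
W=(C-E[:3,3])@E[:3,:3];H=(W-o)@R*1000
k=(H[:,2]>10)&(H[:,2]<30)&(H[:,1]>15)&(H[:,1]<50)
H=H[k];print(len(H))
for x in range(-120,120,10):
    q=H[(H[:,0]>=x)&(H[:,0]<x+10)]
    if len(q):print(x,len(q),np.median(q[:,1]).round(1),q[:,1].std().round(1))
E
```

```text
top [[0.4729, 0.2698, 0.0425], [0.5286, 0.2639, 0.0425], [0.5824, 0.2578, 0.0425]]
-6.254192991950191 0.1101582975252042
side [[0.474, 0.277, 0.0425], [0.5287, 0.2698, 0.0425], [0.5823, 0.2646, 0.0425]]
-6.5033567848135565 0.10901384554953686
[[0.4144 0.2988 0.041 ]
 [0.412  0.2443 0.041 ]
 [0.6368 0.2405 0.041 ]
 [0.6431 0.2988 0.041 ]
 [0.4206 0.3202 0.041 ]]
press plate edge [[0.404 0.437 0.02 ]
 [0.644 0.454 0.02 ]]
o [0.52959983 0.28005687 0.        ] -6.378124357615517
616
-110 61 32.6 6.6
-100 19 34.1 2.1
-90 28 30.3 0.8
-80 31 30.7 1.0
-70 27 30.7 1.0
-60 37 34.4 2.6
-50 29 35.6 0.7
-40 26 35.7 0.7
-30 28 35.8 1.1
-20 29 36.2 0.9
-10 25 36.7 0.9
0 23 36.2 0.9
10 25 36.2 1.0
20 30 36.2 1.2
30 21 36.3 0.9
40 25 36.4 0.9
50 25 36.3 1.0
60 26 36.2 1.0
70 21 36.4 0.8
80 25 36.8 1.2
90 22 36.4 0.9
100 23 36.6 1.0
110 10 36.3 0.6
```

The side-camera depth shows the edge about 5 mm recessed at holder x from -95 to -60, so bay -80 is the candidate notch. I'll confirm that by touch, starting with turning the tool parallel to the edge, shutting the fingers and moving over.

Call:
{"method": "step_arm", "body": {"steps": [[0,0,0,0,0,0,0.0433],[0,0,0,0,0,0,0.0433],[0,0,0,0,0,0,0.0433],[0,0.4,-1,0,0,0,0],[0,0.4,-1,0,0,0,0],[0,0.4,-1,0,0,0,0],[0,0.4,-1,0,0,0,0],[0,0.4,-1,0,0,0,0]]}}

```text
time_s: 1.1
ee_pos: [0.2124, -0.4297, 0.2534]
tcp_rot: [3.141, -0.0, -0.111]
force: [0.3, -0.7, 0.6]
gripper_width: 0.0002
```

Call:
{"method": "step_arm", "body": {"steps": [[0,0.4,-1,0,0,0,0],[0,0.4,-1,0,0,0,0],[0,0.4,-1,0,0,0,0],[0,0.4,-1,0,0,0,0],[0,0.4,-1,0,0,0,0],[0,0.4,-1,0,0,0,0],[0,0.4,-1,0,0,0,0],[0,0.4,-1,0,0,0,0]]}}

```text
time_s: 2.1
ee_pos: [0.2935, -0.2778, 0.2533]
tcp_rot: [3.141, -0.0, -0.111]
force: [-0.4, -0.1, 0.1]
gripper_width: 0.0003
```

Call:
{"method": "step_arm", "body": {"steps": [[0,0.3,-1,0,0,0,0],[0,0.3,-1,0,0,0,0],[0,0.3,-1,0,0,0,0],[0,0.3,-1,0,0,0,0],[0,0.3,-1,0,0,0,0],[0,0.3,-1,0,0,0,0],[0,0.3,-1,0,0,0,0],[0,0.3,-1,0,0,0,0]]}}

```text
time_s: 3.1
ee_pos: [0.3586, -0.1241, 0.2533]
tcp_rot: [3.142, -0.0, -0.111]
force: [0.3, -1.5, -0.5]
gripper_width: 0.0001
```

Call:
{"method": "step_arm", "body": {"steps": [[0,-0.15,-1,0,0,0,0],[0,-0.15,-1,0,0,0,0],[0,-0.15,-1,0,0,0,0],[0,-0.15,-1,0,0,0,0],[0,-0.15,-1,0,0,0,0],[0,-0.15,-1,0,0,0,0],[0,-0.15,-1,0,0,0,0],[0,-0.15,-1,0,0,0,0]]}}

```text
time_s: 4.1
ee_pos: [0.3469, -0.0127, 0.2543]
tcp_rot: [-3.105, 0.0, -0.063]
force: [-0.1, 0.4, -0.3]
gripper_width: 0.0003
```

Call:
{"method": "step_arm", "body": {"steps": [[0,-0.15,-1,0,0,0,0],[0,-0.15,-1,0,0,0,0],[0,-0.15,-1,0,0,0,0],[0,-0.15,-1,0,0,0,0],[0,-0.15,-1,0,0,0,0],[0,-0.15,-1,0,0,0,0],[0,-0.15,-1,0,0,0,0],[0,-0.15,-1,0,0,0,0]]}}

```text
time_s: 5.1
ee_pos: [0.3252, 0.0416, 0.2657]
tcp_rot: [-3.027, 0.001, 0.036]
force: [-0.7, 0.3, 0.0]
gripper_width: 0.0001
```

Call:
{"method": "step_arm", "body": {"steps": [[0,0,-1,0,0,0,0],[0,0,-1,0,0,0,0],[0,0,-1,0,0,0,0],[0,0,-1,0,0,0,0],[0,0,-1,0,0,0,0],[0,0,-1,0,0,0,0],[0,0,-1,0,0,0,0],[0,0,-1,0,0,0,0]]}}

```text
time_s: 6.1
ee_pos: [0.3226, 0.0935, 0.2894]
tcp_rot: [-2.949, 0.001, 0.133]
force: [0.5, 0.2, -0.0]
gripper_width: -0.0004
```

```bash
cat >> h.py <<'E'
O=np.array([.5296,.2801,0]);A=-.1113
def hold():
    from plant import r
    o=r.observe();c,s=np.cos(A),np.sin(A);d=o['ee_pos']-O
    f=o['force'];print('t',round(float(o['time_s']),2),'holder mm',(np.array([c*d[0]+s*d[1],-s*d[0]+c*d[1],d[2]])*1000).round(1),'F',np.array([c*f[0]+s*f[1],-s*f[0]+c*f[1],f[2]]).round(1),'rot',np.round(o['tcp_rot'],3))
E
python3 -c "from h import *;hold()"
```

```text
t 6.1 holder mm [-185.  -208.4  289.4] F [ 0.5  0.3 -0. ] rot [-2.949e+00  1.000e-03  1.330e-01]
```

```bash
python3 -c "
from plant import r
o=r.observe();print(o['qpos'].round(3),o['dq'].round(2),o['joint_efforts'].round(1))"
```

```text
[ 0.132 -0.408 -0.192  1.787  0.192  3.141] [0.1  0.03 0.07 0.04 0.08 0.  ] [ -0.8 -20.2  44.8  -0.1   0.5  -0. ]
```

Joint 6 hit its upper limit, so the tool tilted. I'll take the equivalent half-turned orientation, turning back about tool z.

Call:
{"method": "step_arm", "body": {"steps": [[0,0,0,0,0,0,-0.055],[0,0,0,0,0,0,-0.055],[0,0,0,0,0,0,-0.055],[0,0,0,0,0,0,-0.055],[0,0,0,0,0,0,-0.055],[0,0,0,0,0,0,-0.055],[0,0,0,0,0,0,-0.055],[0,0,0,0,0,0,-0.055]]}}

```text
time_s: 7.1
ee_pos: [0.3226, 0.0933, 0.2893]
tcp_rot: [-3.105, -0.189, 1.517]
force: [-0.1, -0.6, -0.9]
gripper_width: -0.0001
```

Call:
{"method": "step_arm", "body": {"steps": [[0,0,0,0,0,0,-0.055],[0,0,0,0,0,0,-0.055],[0,0,0,0,0,0,-0.055],[0,0,0,0,0,0,-0.055],[0,0,0,0,0,0,-0.055],[0,0,0,0,0,0,-0.055],[0,0,0,0,0,0,-0.055],[0,0,0,0,0,0,-0.055]]}}

```text
time_s: 8.1
ee_pos: [0.3226, 0.0933, 0.2893]
tcp_rot: [2.963, -0.07, 2.909]
force: [0.0, -0.1, -0.3]
gripper_width: -0.0006
```

```bash
cat >> h.py <<'E'
def fix(yaw):
    from plant import r
    from scipy.spatial.transform import Rotation as Q
    a=Q.from_euler('xyz',r.observe()['tcp_rot']);b=Q.from_euler('xyz',[np.pi,0,yaw])
    print('rotvec/pi in tool',((a.inv()*b).as_rotvec()/np.pi).round(4),r.observe()['qpos'].round(2))
E
python3 -c "from h import *;hold();fix(np.pi+A)"
```

```text
t 8.1 holder mm [-185.  -208.6  289.3] F [ 0.  -0.1 -0.3] rot [ 2.963 -0.07   2.909]
rotvec/pi in tool [ 0.0582 -0.0188 -0.0405] [ 0.13 -0.41 -0.19  1.79  0.19  0.37]
```

Call:
{"method": "step_arm", "body": {"steps": [[0,0,0,0,0.0291,-0.0094,-0.0203],[0,0,0,0,0.0291,-0.0094,-0.0203],[0,0,1,0,0,0,0],[0,0,1,0,0,0,0],[0,0,1,0,0,0,0],[0,0,1,0,0,0,0],[0,0,1,0,0,0,0],[0,0,1,0,0,0,0]]}}

```text
time_s: 9.1
ee_pos: [0.3366, 0.2132, 0.2892]
tcp_rot: [-3.141, -0.001, 3.025]
force: [0.5, -1.6, 0.6]
gripper_width: 0.0003
```

```bash
python3 -c "from h import *;hold();fix(np.pi+A)"
```

```text
t 9.1 holder mm [-184.4  -87.9  289.2] F [ 0.7 -1.5  0.6] rot [-3.141e+00 -1.000e-03  3.025e+00]
rotvec/pi in tool [-0.0001 -0.0004 -0.0016] [ 0.56 -0.25 -0.07  1.75  0.    0.68]
```

Call:
{"method": "step_arm", "body": {"steps": [[0,0,1,0,0,0,-0.0016],[0,0,1,0,0,0,0],[0,0,1,0,0,0,0],[0,0,1,0,0,0,0],[0,0,1,0,0,0,0],[0,0,1,0,0,0,0],[0,-0.5,1,0,0,0,0],[0,-1,1,0,0,0,0]]}}

```text
time_s: 10.1
ee_pos: [0.3846, 0.3694, 0.2892]
tcp_rot: [-3.141, -0.001, 3.031]
force: [-0.1, -0.2, 0.7]
gripper_width: 0.0
```

Call:
{"method": "step_arm", "body": {"steps": [[0,-1,0.2,0.5,0,0,0],[0,-1,0,1,0,0,0],[0,-1,0,1,0,0,0],[0,-1,0,1,0,0,0],[0,-1,0,1,0,0,0],[0,-0.7,0,1,0,0,0],[0,0,0,1,0,0,0],[0,0,0,1,0,0,0]]}}

```text
time_s: 11.1
ee_pos: [0.4985, 0.3589, 0.1374]
tcp_rot: [-3.141, -0.001, 3.029]
force: [-0.9, -0.5, -0.2]
gripper_width: 0.0003
```

```bash
python3 -c "from h import *;hold();fix(np.pi+A)
from plant import get_image
for n in('side','top'):
    im,d=get_image(n);np.save('pics/%s2.npy'%n,d);cv2.imwrite('pics/%s2.png'%n,im[:,:,::-1])
a=cv2.imread('pics/side2.png')[160:310,90:290];cv2.imwrite('pics/s2c.png',cv2.resize(a,None,fx=3.9,fy=3.9))
"
```

```text
t 11.1 holder mm [-39.7  74.9 137.4] F [-0.8 -0.6 -0.2] rot [-3.141e+00 -1.000e-03  3.029e+00]
rotvec/pi in tool [-0.0002 -0.0004 -0.0003] [0.62 0.23 0.11 1.46 0.   0.74]
```

View pics/s2c.png

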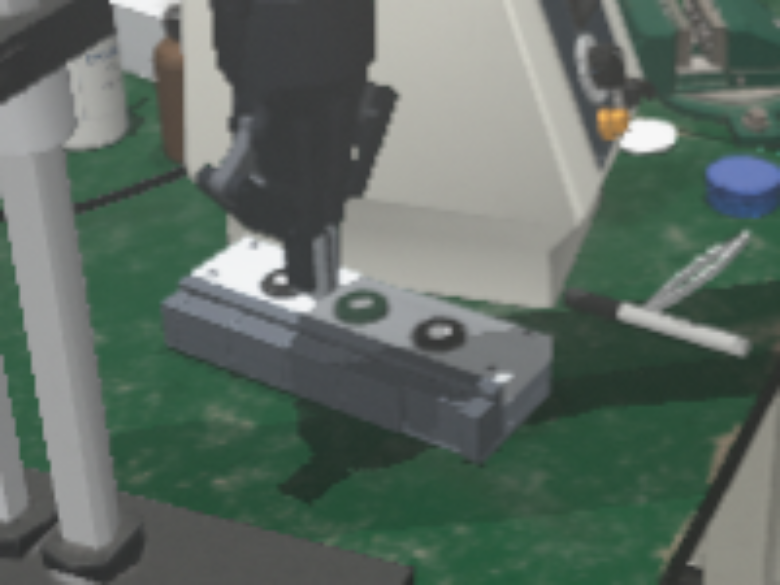

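View pics/top2.png

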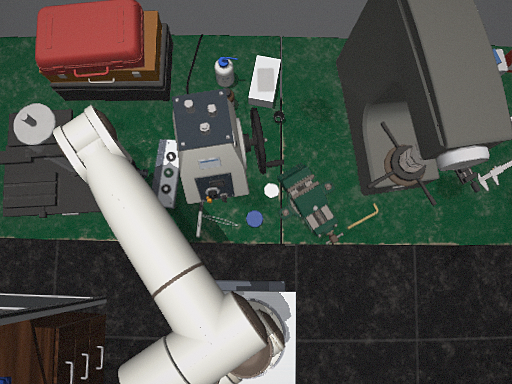

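The fingers are beside the holder's edge at the left, with tips at crop (310,295). The gripper knuckles bulge along the jaw axis and would pass over the samples. I'll make a quarter turn so the jaw axis runs along the edge, then descend.

Call:
{"method": "step_arm", "body": {"steps": [[0,0,0,0,0,0,-0.0556],[0,0,0,0,0,0,-0.0556],[0,0,0,0,0,0,-0.0556],[0,0,0,0,0,0,-0.0556],[0,0,0,0,0,0,-0.0556],[0,0,0,0,0,0,-0.0556],[0,0,0,0,0,0,-0.0556],[0,0,0,0,0,0,-0.0556]]}}

```text
time_s: 12.2
ee_pos: [0.4984, 0.3593, 0.1396]
tcp_rot: [3.141, 0.0, -1.85]
force: [-0.0, 0.1, 0.4]
gripper_width: 0.0001
```

Call:
{"method": "step_arm", "body": {"steps": [[0,0,0,0,0,0,-0.0556],[0,0,0,1,0,0,0],[0,0,0,1,0,0,0],[0,0,0,1,0,0,0],[0,0,0,1,0,0,0],[0,0,0,0.75,0,0,0],[0,0,0,0,0,0,0]]}}

```text
time_s: 13.08
ee_pos: [0.4974, 0.3587, 0.0426]
tcp_rot: [3.139, -0.002, -1.681]
force: [0.5, -0.4, 0.0]
gripper_width: 0.0002
```

```bash
python3 -c "from h import *;hold();fix(A-np.pi/2)
from plant import get_image
im,d=get_image('side');cv2.imwrite('pics/s3.png',cv2.resize(im[160:310,90:290,::-1],None,fx=3.9,fy=3.9))
"
```

```text
t 13.07 holder mm [-40.7  74.5  42.6] F [ 0.5 -0.4  0. ] rot [ 3.139e+00 -2.000e-03 -1.681e+00]
rotvec/pi in tool [ 0.0008 -0.0006  0.0002] [ 0.62  0.26 -0.04  1.28  0.   -0.84]
```

View pics/s3.png

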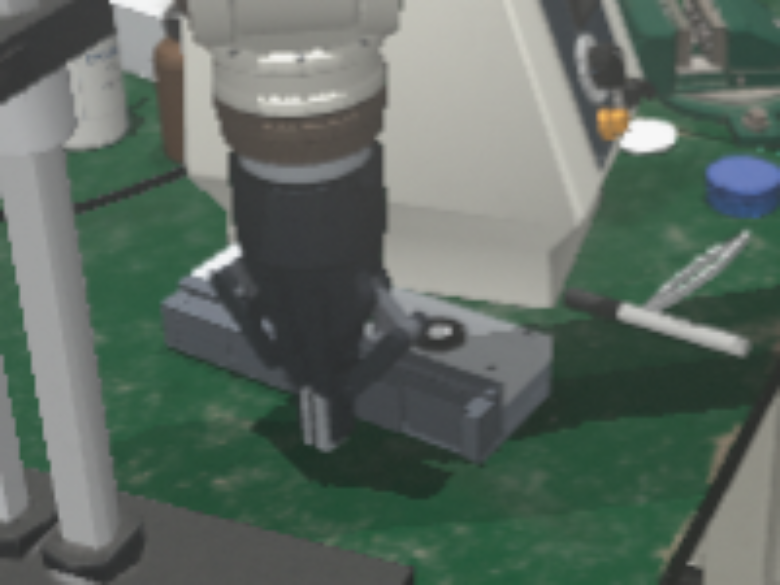

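The tips are just above the bench to the left of bay -40, at crop (320,447). The step in the edge shows near crop (402,405). Next is a slow approach to feel the flush face.

Call:
{"method": "step_arm", "body": {"steps": [[0,0.5,0,0,0,0,0],[0,0.45,0,0,0,0,0],[0,0.1,0,0,0,0,0],[0,0.05,0,0,0,0,0],[0,0.05,0,0,0,0,0]]}}

```text
time_s: 13.75
ee_pos: [0.4954, 0.3363, 0.0439]
tcp_rot: [3.141, -0.0, -1.681]
force: [-0.2, 0.1, 0.3]
gripper_width: -0.0004
```

Call:
{"method": "step_arm", "body": {"steps": [[0,0.05,0,0,0,0,0],[0,0.05,0,0,0,0,0]]}}

```text
time_s: 14.0
ee_pos: [0.4951, 0.3342, 0.0438]
tcp_rot: [3.14, -0.001, -1.681]
force: [-0.1, -0.0, -0.3]
gripper_width: 0.0
```

```bash
python3 -c "from h import *;hold()"
```

```text
t 14.0 holder mm [-40.3  50.   43.8] F [-0.1 -0.  -0.3] rot [ 3.140e+00 -1.000e-03 -1.681e+00]
```

Call:
{"method": "step_arm", "body": {"steps": [[0,0.05,0,0,0,0,0],[0,0.05,0,0,0,0,0]]}}

```text
time_s: 14.25
ee_pos: [0.4949, 0.3322, 0.0438]
tcp_rot: [3.141, -0.001, -1.681]
force: [0.3, -0.2, 0.3]
gripper_width: 0.0001
```

Call:
{"method": "step_arm", "body": {"steps": [[0,0.04,0,0,0,0,0],[0,0.04,0,0,0,0,0]]}}

```text
time_s: 14.5
ee_pos: [0.4947, 0.3306, 0.0439]
tcp_rot: [3.141, -0.001, -1.681]
force: [0.2, -0.8, -1.0]
gripper_width: -0.0
```

```bash
python3 -c "from h import *;hold()"
```

```text
t 14.5 holder mm [-40.3  46.3  43.9] F [ 0.3 -0.7 -1. ] rot [ 3.141e+00 -1.000e-03 -1.681e+00]
```

Call:
{"method": "step_arm", "body": {"steps": [[0,0.04,0,0,0,0,0],[0,0.04,0,0,0,0,0]]}}

```text
time_s: 14.75
ee_pos: [0.4946, 0.3293, 0.0439]
tcp_rot: [3.141, 0.0, -1.681]
force: [0.7, 3.9, -1.9]
gripper_width: -0.0001
```

Call:
{"method": "step_arm", "body": {"steps": [[0,0.04,0,0,0,0,0],[0,0.04,0,0,0,0,0]]}}

```text
time_s: 15.0
ee_pos: [0.4946, 0.3292, 0.044]
tcp_rot: [3.141, 0.003, -1.68]
force: [1.1, 12.7, -5.3]
gripper_width: 0.0002
```

```bash
python3 -c "from h import *;hold()"
```

```text
t 15.0 holder mm [-40.3  44.9  44. ] F [-0.3 12.7 -5.3] rot [ 3.141e+00  3.000e-03 -1.680e+00]
```

There is solid contact at TCP y=44.9 with 13 N and no yielding, so bay -40 is flush. I'll ease off to a light touch and slide towards bay -80.

Call:
{"method": "step_arm", "body": {"steps": [[0,-0.05,0,0,0,0,0],[0,0,0.5,0,0,0,0],[0,0,0.5,0,0,0,0]]}}

```text
time_s: 15.38
ee_pos: [0.4752, 0.3313, 0.0445]
tcp_rot: [-3.141, 0.001, -1.681]
force: [3.9, 3.5, 1.5]
gripper_width: 0.0001
```

Call:
{"method": "step_arm", "body": {"steps": [[0,0,0.5,0,0,0,0],[0,0,0.5,0,0,0,0],[0,0,0,0,0,0,0]]}}

```text
time_s: 15.75
ee_pos: [0.4538, 0.3327, 0.0438]
tcp_rot: [3.14, -0.001, -1.681]
force: [0.5, 0.9, 0.2]
gripper_width: -0.0
```

```bash
python3 -c "from h import *;hold()"
```

```text
t 15.75 holder mm [-81.1  43.9  43.8] F [0.4 0.9 0.2] rot [ 3.140e+00 -1.000e-03 -1.681e+00]
```

The contact vanished at x=-81 and the tip sits past the flush plane, so this is the notch. Now I'll press in small steps.

Call:
{"method": "step_arm", "body": {"steps": [[0,0.05,0,0,0,0,0],[0,0.05,0,0,0,0,0],[0,0.05,0,0,0,0,0]]}}

```text
time_s: 16.12
ee_pos: [0.4546, 0.3297, 0.0438]
tcp_rot: [3.141, -0.001, -1.682]
force: [-0.9, -0.7, -0.2]
gripper_width: -0.0001
```

Call:
{"method": "step_arm", "body": {"steps": [[0,0.05,0,0,0,0,0],[0,0.05,0,0,0,0,0],[0,0.05,0,0,0,0,0]]}}

```text
time_s: 16.5
ee_pos: [0.4543, 0.3278, 0.044]
tcp_rot: [3.141, 0.002, -1.681]
force: [0.9, 5.3, -1.9]
gripper_width: 0.0001
```

```bash
python3 -c "from h import *;hold()"
```

```text
t 16.5 holder mm [-80.2  39.1  44. ] F [ 0.3  5.4 -1.9] rot [ 3.141e+00  2.000e-03 -1.681e+00]
```

Call:
{"method": "step_arm", "body": {"steps": [[0,0.05,0,0,0,0,0],[0,0.05,0,0,0,0,0],[0,0.05,0,0,0,0,0],[0,0.05,0,0,0,0,0]]}}

```text
time_s: 17.0
ee_pos: [0.4538, 0.3239, 0.044]
tcp_rot: [3.141, 0.002, -1.681]
force: [0.4, 7.0, -2.6]
gripper_width: 0.0002
```

Call:
{"method": "step_arm", "body": {"steps": [[0,0.05,0,0,0,0,0],[0,0.05,0,0,0,0,0],[0,0.05,0,0,0,0,0]]}}

```text
time_s: 17.38
ee_pos: [0.4535, 0.3209, 0.044]
tcp_rot: [3.141, 0.002, -1.681]
force: [1.1, 6.6, -2.6]
gripper_width: 0.0
```

```bash
python3 -c "from h import *;hold()"
```

```text
t 17.38 holder mm [-80.1  32.1  44. ] F [ 0.4  6.7 -2.6] rot [ 3.141e+00  2.000e-03 -1.681e+00]
```

Force is a steady 7 N while it moves, so the key is sliding (about 7.5 mm in). I'll continue to the stop.

Call:
{"method": "step_arm", "body": {"steps": [[0,0.05,0,0,0,0,0],[0,0.05,0,0,0,0,0]]}}

```text
time_s: 17.62
ee_pos: [0.4533, 0.3189, 0.044]
tcp_rot: [3.141, 0.002, -1.681]
force: [0.8, 6.8, -3.4]
gripper_width: 0.0001
```

Call:
{"method": "step_arm", "body": {"steps": [[0,0.05,0,0,0,0,0],[0,0.05,0,0,0,0,0]]}}

```text
time_s: 17.88
ee_pos: [0.4533, 0.3182, 0.0442]
tcp_rot: [3.141, 0.005, -1.68]
force: [2.0, 14.5, -5.4]
gripper_width: -0.0002
```

```bash
python3 -c "from h import *;hold()"
```

```text
t 17.88 holder mm [-80.1  29.4  44.2] F [ 0.3 14.7 -5.4] rot [ 3.141  0.005 -1.68 ]
```

The force rises at the stop (TCP y 29.4, about 10 mm of travel). I'll give it a little more, hold briefly and withdraw.

Call:
{"method": "step_arm", "body": {"steps": [[0,0.04,0,0,0,0,0],[0,0,0,0,0,0,0]]}}

```text
time_s: 18.12
ee_pos: [0.4532, 0.3181, 0.0442]
tcp_rot: [3.141, 0.006, -1.68]
force: [2.3, 17.0, -6.1]
gripper_width: -0.0002
```

Call:
{"method": "step_arm", "body": {"steps": [[0,-0.1,0,0,0,0,0],[0,-0.3,0,0,0,0,0],[0,-1,0,0,0,0,0],[0,-1,0,0,0,0,0],[0,0,0,-1,0,0,0],[0,0,0,-1,0,0,0],[0,0,0,-1,0,0,0],[0,0,0,-1,0,0,0]]}}

```text
time_s: 19.12
ee_pos: [0.4581, 0.3641, 0.1244]
tcp_rot: [3.14, -0.001, -1.681]
force: [-0.8, -0.0, -0.6]
gripper_width: -0.0002
```

Call:
{"method": "step_arm", "body": {"steps": [[0,0,0,-1,0,0,0],[0,0,0,-1,0,0,0],[0,0,0,-1,0,0,0],[0,0,0,0,0,0,0]]}}

```text
time_s: 19.62
ee_pos: [0.4588, 0.3644, 0.1852]
tcp_rot: [-3.141, 0.001, -1.681]
force: [-0.4, 1.1, 0.2]
gripper_width: 0.0002
```

```bash
python3 - <<'E'
from h import *
from plant import get_image
hold()
im,d=get_image('side');cv2.imwrite('pics/s4.png',cv2.resize(im[160:310,90:290,::-1],None,fx=3.9,fy=3.9));np.save('pics/side4.npy',d)
c,s=np.cos(A),np.sin(A);R=np.array([[c,-s,0],[s,c,0],[0,0,1]]);K,D,E=cam('side')
for nm in('side0','side4'):
    d=np.load(f'pics/{nm}.npy')
    v,u=np.mgrid[205:285,115:240];uv=np.c_[u.ravel(),v.ravel()].astype(float);z=d[v,u].ravel();m=z>0
    un=cv2.undistortPoints(uv[m].reshape(-1,1,2),K,D).reshape(-1,2);C=np.c_[un,np.ones(len(un))]*z[m][:,None]
    H=((C-E[:3,3])@E[:3,:3]-O)@R*1000
    q=H[(H[:,0]>-92)&(H[:,0]<-68)&(H[:,2]>10)&(H[:,2]<30)&(H[:,1]>5)&(H[:,1]<50)]
    print(nm,'key y',np.median(q[:,1]).round(1),len(q),'tops',[ (np.median(H[np.hypot(H[:,0]-x,H[:,1]+13)<12][:,2])).round(1) for x in(-55,0,55)])
E
```

```text
t 19.62 holder mm [-79.8  75.9 185.2] F [-0.5  1.   0.2] rot [-3.141e+00  1.000e-03 -1.681e+00]
side0 key y 30.4 67 tops [np.float64(41.4), np.float64(42.2), np.float64(41.1)]
side4 key y 20.5 60 tops [np.float64(48.9), np.float64(49.8), np.float64(48.9)]
```

View pics/s4.png

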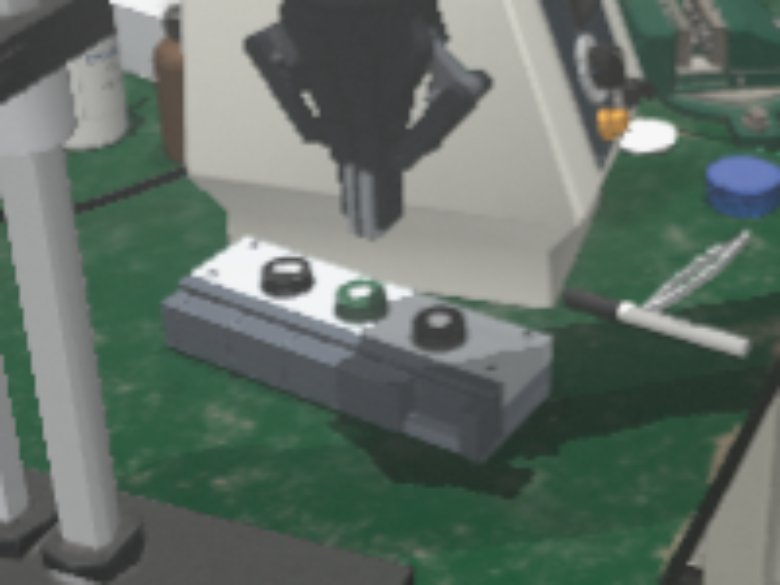

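The three samples stand upright and raised, with tops at crop (287,268), (360,293) and (440,322). The key is clearly recessed at (440,415). The hand is clear and the bystanders in view haven't moved, so I'll hand in.

```bash
python3 -c "
from plant import r
print(r.finish_job())"
```

```text
the job is handed in; nothing more can be done
None
```

The release key is pressed home, all three samples are up and the hand is clear. I handed the job in at about 20 s of the 54 s allowed.

- **Finding the notch:** The first depth image showed bay x = -80 mm recessed by about 5 mm. I checked this by touch. Bay -40 held solid at 13 N, and the contact vanished as the fingertip slid into bay -80. I touched only those two bays, not the whole edge.
- **Pressing the key:** It slid at about 7 N for roughly 10 mm, then met its stop at 17 N.
- **Last checks:** Side-camera depth put the key face at y = 20.5 mm, down from 30.4 mm, about 9.9 mm of travel. The sample tops rose 7.5 to 7.8 mm, slightly under the nominal 8 mm but within camera error. The samples looked upright.
- **Bystanders:** The tweezers, tin, marker and dish looked unmoved in the last side view. I compared them by eye only. The hex key was outside that view and I did not recheck it.

Two things went less smoothly:
- **Joint limit:** On the way over, joint 6 reached its upper limit and the tool tilted. I corrected this in free air with a half turn, and nothing was touched.
- **Camera disagreement:** My position readings from the two cameras differed by about 7 mm across the edge. I relied on the touch contact instead.

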